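Strip the coffee grinder for cleaning

TASK

The coffee grinder is due for cleaning. Unscrew its bean hopper anticlockwise until the thread lets go, without forcing it, then lift it off and gently stand it upright on the steel tray. After that lift the burr carrier out of the grinder's neck by its handle and gently stand it upright on the tray too, beside the hopper, and leave everything else where it is.

Things in the scene. Friction and masses are not known exactly. Their poses are not given: they have to be found in the camera images.
- grinder: White electric coffee grinder, heavy, does not move. Origin: on the worktop, right under the axis of the threaded neck; z up, its front (steel dial) faces its own -x. Its body fills x -88 to 113 mm, y -58 to 58 mm; its flat top is at z = 160 mm. On the top, on the z axis, stands the aluminium neck, 37 mm high, 57 mm across the thread, with a bore 41 mm wide and 26 mm deep from the rim.
- neck_rim (a point): Centre of the neck's rim, 197 mm above the worktop. The thread outside the neck is right-handed, pitch 8 mm, and loose (1 mm play sideways, about 3 mm up and down): turned anticlockwise seen from above the hopper rises 8 mm a turn and lets go after 1.1 to 1.4 turns from the start; until then it holds when pulled. It turns easily, and stays as left when let go.
- hopper: Bean hopper screwed on the neck, 94 mm high, 160 to 280 g, hollow, open below. Origin: centre of its underside, z up its axis. From below: knurled collar 70 mm in diameter to 37 mm; clear wall 62 mm in diameter to 70 mm; closed black lid fixed to it, a smooth solid cylinder 62 mm in diameter from 70 to 94 mm: grip and turn it here. At the start its underside lies on the grinder's flat top.
- burr_carrier: Steel burr carrier standing loose in the neck's bore (2 mm play), under the hopper at the start; 100 to 160 g. Origin: centre of its flat round underside, z up. Drum 37 mm in diameter, 20 mm high; over it an upright handle: a bar 34 mm long along its own x, 9 mm thick along its y, from 32 to 54 mm above the underside, so 6 to 28 mm above the neck's rim. The lifted hopper must clear it.
- tray: Shallow rectangular steel tray, fixed on the worktop, 210 mm along its own x and 280 mm along its own y outside. Origin: centre of its underside. Floor 4 mm above the worktop, walls 4 mm thick, rim 12 mm above the worktop.
- dosing_cup: Bystander on the tray: dark steel cup, 58 mm diameter, 55 mm high. Origin: centre of its underside.
- brush: Bystander lying on the tray: cleaning brush 120 mm long along its own x, up to 42 mm wide along its y, 20 mm high. Origin: under its middle.
- oil_bottle: Bystander beside the grinder: glass bottle, 54 mm diameter, 245 mm high. Origin: centre of its underside.
- spice_jar: Bystander beside the grinder: jar, 58 mm diameter, 100 mm high. Origin: centre of its underside.
- pepper_mill: Bystander behind the tray: wooden mill, 54 mm diameter, 158 mm high. Origin: centre of its underside.
- mug: Bystander at the back of the worktop: mug, 80 mm diameter, 90 mm high, with a handle at its +y. Origin: centre of its underside.
Not all that is in view belongs to the job. What is shaped like the hopper but red is not meant.

How it is judged:
On the way, in this order (a step that is already met when the one before it is completed fails the run):
1. the hopper is unscrewed and lifted clear of the neck, upright (z of hopper in the frame of grinder above 0.2 m and angle between hopper's own z axis and vertical below 0.35 rad), for 0.1 s.
2. the hopper stands upright on the tray (angle between hopper's own z axis and vertical below 0.1 rad and contact force between hopper and tray above 0.5 N and contact force between hopper and the fingers below 0.1 N and linear speed of hopper below 0.03 m/s), for 0.2 s.
3. the burr carrier is lifted out of the neck (z of burr_carrier in the frame of grinder above 0.2 m), for 0.1 s.
At the end, for the whole second after the job is handed in: Hopper and burr carrier both stand upright (within about 6 degrees) and at rest, flat on the tray's floor inside its walls, let go; the cup, brush, bottle, jar, mill and mug are within 25 mm of where they stood (angle between each of hopper, burr_carrier's own z axis and vertical below 0.1 rad and contact force between hopper and tray above 0.5 N and linear speed of each of hopper, burr_carrier below 0.02 m/s and x of hopper in the frame of tray between -0.09 and 0.09 m and y of hopper in the frame of tray between -0.125 and 0.125 m and z of each of hopper, burr_carrier in the frame of tray below 0.008 m and contact force between burr_carrier and tray above 0.3 N and x of burr_carrier in the frame of tray between -0.1 and 0.1 m and y of burr_carrier in the frame of tray between -0.135 and 0.135 m); the robot touches nothing.
It fails at once if the hopper is pulled or pushed hard against the grinder (over 80 N) (contact force between hopper and grinder above 80 N).
It fails at once if the hopper is tipped over (angle between hopper's own z axis and vertical above 0.8 rad).
It fails at once if the hopper or the burr carrier is let fall from more than 25 mm above the tray ((height (world z) of hopper between 0.03 and 0.15 m and contact force between hopper and the fingers below 0.05 N) or (height (world z) of burr_carrier between 0.03 and 0.15 m and contact force between burr_carrier and the fingers below 0.05 N)).
It fails at once if the hopper or the burr carrier is banged down on the tray (over 100 N) (contact force between any of hopper, burr_carrier and tray above 100 N).
It fails at once if a bystander is moved more than 25 mm (distance of any of dosing_cup, brush, oil_bottle, spice_jar, pepper_mill, mug from where it was at the start of the episode above 0.025 m).
It also fails if it takes over 72 s, if anything falls off the work surface, if the arm or the gripper's body presses on something with over 40 N, if the wrist force passes 120 N, or if a joint passes its speed limit or range.

ROBOT

A 7-joint arm with a two-finger parallel gripper is mounted at the origin on the work surface. World frame = base frame: x ahead of the robot, y to its left, z up, the work surface at z = 0. Lengths are in m, angles in rad, forces in N, time in s.
With the tool pointing down it reaches from about 0.4 to 0.85 m from the base axis. Payload 10.4 kg.
Tool frame: the origin (TCP) lies midway between the tips of the shut fingers; the grasp point (between the pads) lies 19 mm behind it; z points along the fingers, y is the line along which they close (so a half turn about z gives the same grasp; the last joint's range is limited). The gripper opens to 85 mm and grips with 20 to 120 N. Pads are 22 mm wide; open, the fingers measure 114 mm over their backs; the gripper's body (76 mm by 85 mm) begins 54 mm behind the grasp point. The pads swing forward as they close: fully open they stand 13 mm farther back than shut.
Start: joints at [1.326, 0.332, -0.065, 1.46, 0.022, 1.35, -0.088], TCP at [0.138, -0.61, 0.231] pointing down, gripper open.
Joint ranges: [-2.6, 2.6], [-0.5, 2.12], [-1.47, 1.34], [0.16, 2.42], [-1.27, 4.41], [0.06, 2.06], [-2.6, 2.6]. Speed limits (rad/s): [2.22, 2.22, 2.79, 2.79, 3.14, 3.14, 3.14].

INTERFACE

Orientations are given as a unit quaternion [w, x, y, z].
In Python, from workcell import * gives the robot as it stands. The module is installed in compiled form; this text tells all that it offers.
- The arm moves only by the tool step_arm, never from a script. Its argument "rows" is one flat list of numbers, 7 for each row, row after row: the shift along the tool's x, y, z in cm, then the turn, a rotation vector about the tool's x, y, z in degrees, then the opening, from 0 (shut) to 1 (fully open). A call has 1 to 12 rows; each row is the pose to reach, as a shift and turn from the pose commanded when the call began, along the tool's axes at that moment; what a row does not reach only later rows make up. A row lasts 1/12 s, in which the tool goes at most 41.7 mm and 7.16 degrees, less where a joint would pass 70% of its speed; a pose out of reach is approached as far as the arm can. A call with a gripper value outside its range is refused whole. The fingers move at their own pace and stop on an object; the grip force is fixed at half the most. Time passes only in rows, so rows that repeat a pose let the fingers close. It gives the time, the measured TCP pose, the force, the opening and the grip force at its end, in the units of the state.
- observe(): the state, without advancing time (a new reading comes with each control period).
- camera(name): name is "scene" or "side" or "wrist"; returns the picture (400x640x3 uint8, red, green, blue); there is no depth.
- calibration(name): a dict with "fx", "fy", "cx", "cy" (pixels), "R" (3x3) and "t" (3): a world point X has camera coordinates R X + t. Camera axes: x right, y down, z forward; pixel columns grow to the right and rows downward; lengths in m; the calibration is good to about 2 mm. A picture is of the moment at which its call begins: read the wrist's pose just before it. calibration takes no time and is no camera call; for the wrist camera it gives the pose at the moment of the call.
- close_job(): hands the job in; it is judged then, once.
The state is a dict: "time": time; "joints": joint angles; "joint_vel": joint speeds; "joint_efforts": joint torques, N m; "tcp_pos": TCP position; "orientation": TCP orientation; "ft_force": force on the tool from outside, world axes, zero at the start; "moment": the same for the moment, N m; "gripper_width": finger opening in m; "gripper_force": force on a finger pad.
Only numpy, scipy, OpenCV 4.12 (cv2) and the standard library are available. Lean on these libraries where they do the work, as an engineer would, in place of code of your own. Each camera call takes 0.05 s, during which the arm holds its last target. There are 200 camera calls.

## Working session

There is one attempt and no reset: what is moved stays moved. The work goes in short steps, Python scripts to look and compute and a tool call to move; the robot and the scene stay as the last step left them, time stands still between calls to the robot, and variables do not carry over. Pictures are saved under pics/ and viewed, at most 10 in all, crops included, and the job is handed in when it is done.

Besides the shell and the picture viewer there is one more tool, called after "Call:" as name(argument=value, ...) on one line, values as JSON. step_arm: Moves the arm, as the interface text tells. Its arguments: {"type":"object","properties":{"rows":{"type":"array","items":{"type":"number"}}},"required":["rows"]}

```bash
mkdir -p pics
python3 - <<'E'
from workcell import *
import cv2,numpy as np
s=observe();print(s)
for n in ("scene","side"):
    c=calibration(n);print(n,c)
    im=camera(n);cv2.imwrite(f"pics/{n}0.png",im[:,:,::-1])
E
```

```text
{'time': 0.0, 'joints': array([ 1.32640928,  0.33288499, -0.0647109 ,  1.46094057,  0.0215578 ,
        1.34988885, -0.08851807]), 'joint_vel': array([-1.12084591e-03, -3.10599214e-05, -2.68909708e-04,  1.22780430e-04,
       -1.86916441e-04, -1.05861566e-03, -9.92087628e-04]), 'joint_efforts': array([-1.82013014e-04, -6.25438499e+01,  4.93068842e-02, -3.91597223e+01,
        1.61198562e-02,  1.00961429e-02, -1.09309767e-05]), 'tcp_pos': array([ 0.13741616, -0.60932326,  0.2305081 ]), 'orientation': array([-7.08686685e-04,  9.93857141e-01,  1.10668303e-01, -8.94757072e-05]), 'ft_force': array([0.05946373, 0.7330371 , 0.18387722]), 'moment': array([ 0.02712093, -0.0107813 , -0.00825179]), 'gripper_force': 0.0, 'gripper_width': 0.08535865521706804}
scene {'fx': 441.1440440617594, 'fy': 441.1440440617594, 'cx': 315.729340008571, 'cy': 188.246630947793, 'R': array([[ 0.58147345,  0.81356397, -0.00151384],
       [ 0.67339809, -0.48233607, -0.56025613],
       [-0.45653438,  0.32475465, -0.82831804]]), 't': array([-0.34594975, -0.34724365,  1.50218926])}
side {'fx': 377.38818647931697, 'fy': 377.38818647931697, 'cx': 317.09814608233756, 'cy': 201.6785877560126, 'R': array([[-0.97433995, -0.22405639,  0.021457  ],
       [-0.14449793,  0.54956714, -0.82285862],
       [ 0.17257467, -0.80484451, -0.5678409 ]]), 't': array([0.57624161, 0.20067709, 0.82637463])}
```

View pics/scene0.png

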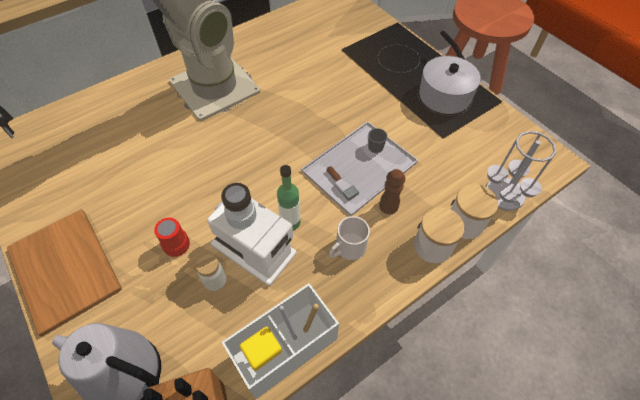

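View pics/side0.png

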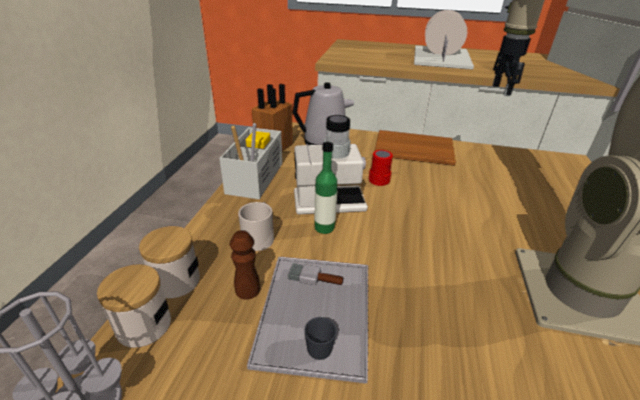

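The hopper candidates are the clear one with a black lid on the white grinder, at scene (237,196) and side (338,135), and a red one at scene (172,237) and side (381,167). The first fits: it isn't red and it sits on the grinder. The tray is at scene (360,167), with the cup at (377,140) and the brush at (342,184).

```bash
cat > h.py <<'E'
import numpy as np,cv2
from workcell import *
def ray(c,u,v):
    d=np.array([(u-c["cx"])/c["fx"],(v-c["cy"])/c["fy"],1.]);R=c["R"];return -R.T@c["t"],R.T@d
def plane(c,u,v,z):
    o,d=ray(c,u,v);return o+d*(z-o[2])/d[2]
def proj(c,X):
    p=c["R"]@np.array(X)+c["t"];return [c["fx"]*p[0]/p[2]+c["cx"],c["fy"]*p[1]/p[2]+c["cy"]]
E
python3 - <<'E'
from h import *
S=cv2.imread("pics/scene0.png");D=cv2.imread("pics/side0.png")
c=calibration("scene");d=calibration("side")
for im,(x,y),k in((S,(237,196),c),(D,(338,125),d)):
    m=(im.max(2)<75).astype(np.uint8)
    n,l,st,ce=cv2.connectedComponentsWithStats(m)
    for i in range(1,n):
        if np.hypot(*(ce[i]-(x,y)))<30 and st[i,4]>30: print(ce[i],st[i],plane(k,*ce[i],.245))
for n,p in dict(c1=(368,124),c2=(416,162),c3=(350,210),c4=(302,168)).items(): print(n,plane(c,*p,.012))
for n,p in dict(c1=(286,258),c2=(369,264),c3=(366,377),c4=(250,366)).items(): print(n,plane(d,*p,.012))
print("cup",plane(c,377,133,.055),plane(d,321,328,.055))
print("brush",plane(c,330,170,.015),plane(c,350,193,.01),plane(d,291,270,.01),plane(d,341,281,.015))
print("mill",plane(c,397,174,.158),plane(d,241,237,.158),"bottle",plane(c,286,169,.245),plane(d,327,147,.245),"jar",plane(c,207,262,.1))
a=cv2.resize(S[165:290,140:310],None,fx=4,fy=4,interpolation=cv2.INTER_CUBIC)
cv2.imwrite("pics/crop1.png",a[:600])
E
```

```text
[236.65625 200.00625] [222 183  29  29 320] [ 0.6029431  -0.21544539  0.245     ]
[337.68458781 124.58064516] [326 115  24  17 279] [ 0.58873193 -0.19515852  0.245     ]
[327.45454545 146.76767677] [323 142  10  11  99] [ 0.58841257 -0.06665234  0.245     ]
c1 [0.44629531 0.30852389 0.012     ]
c2 [0.64552351 0.32823535 0.012     ]
c3 [0.662614   0.06735932 0.012     ]
c4 [0.46744114 0.04171918 0.012     ]
c1 [0.65161513 0.06338506 0.012     ]
c2 [0.4606482  0.03550154 0.012     ]
c3 [0.43444199 0.31137197 0.012     ]
c4 [0.63340945 0.33907406 0.012     ]
cup [0.51759234 0.27920736 0.055     ] [0.52460468 0.26477553 0.055     ]
brush [0.52278963 0.1026775  0.015     ] [0.61753585 0.10279624 0.01      ] [0.63000325 0.09614238 0.01      ] [0.5139198  0.10639382 0.015     ]
mill [0.71267285 0.16515325 0.158     ] [0.70195538 0.17771036 0.158     ] bottle [ 0.59540137 -0.08274522  0.245     ] [ 0.58915816 -0.06524871  0.245     ] jar [ 0.6189298  -0.32897849  0.1       ]
```

View pics/crop1.png

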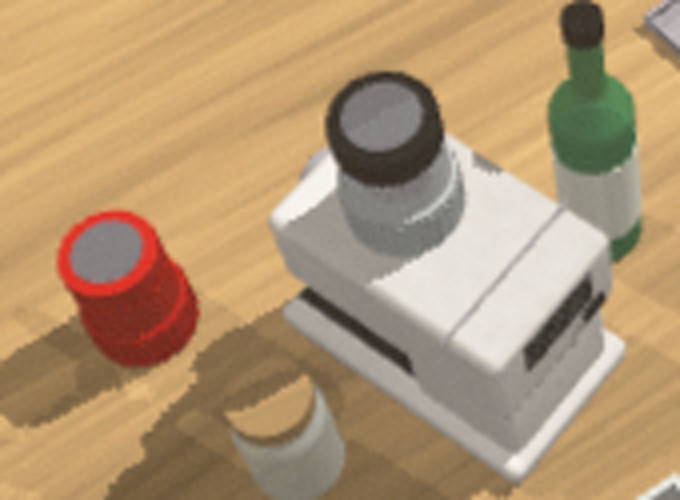

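The crop shows the clear hopper with its black lid at crop (383,115), which is scene (236,194), on the white grinder. The red one is not meant. I'll move above it now, high, for a look with the wrist camera.

Call:
step_arm(rows=[53,-29.4,-17,0,0,0,1,53,-29.4,-17,0,0,0,1,53,-29.4,-17,0,0,0,1,53,-29.4,-17,0,0,0,1,53,-29.4,-17,0,0,0,1,53,-29.4,-17,0,0,0,1,53,-29.4,-17,0,0,0,1,53,-29.4,-17,0,0,0,1,53,-29.4,-17,0,0,0,1,53,-29.4,-17,0,0,0,1,53,-29.4,-17,0,0,0,1,53,-29.4,-17,0,0,0,1])

```text
time: 1.1
tcp_pos: [0.4977, -0.2878, 0.3668]
orientation: [0.0, 0.994, 0.11, -0.0]
ft_force: [0.3, -0.7, -0.5]
gripper_width: 0.0855
gripper_force: 0.0
```

Run:
```python
from h import *
s=observe();print(s["time"],s["tcp_pos"],s["orientation"],s["joints"])
c=calibration("wrist");im=camera("wrist");cv2.imwrite("pics/w1.png",im[:,:,::-1]);print(c, proj(c,[.59,-.205,.254]))
k=calibration("scene");print(plane(k,235.7,193.7,.254))
```

```text
1.1 [ 0.49773538 -0.28776431  0.36677411] [ 3.35849862e-05  9.93877950e-01  1.10483497e-01 -1.25144006e-04] [ 0.76700298  0.21239006 -0.39150151  1.34320443  0.08073872  1.60172865
 -0.9634374 ]
{'fx': 281.3956688608362, 'fy': 281.3956688608362, 'cx': 318.9895132956012, 'cy': 197.7630783009269, 'R': array([[ 2.18740949e-01, -9.75782926e-01, -2.79001788e-04],
       [-9.32210820e-01, -2.09057874e-01,  2.95428149e-01],
       [-2.88332072e-01, -6.43621452e-02, -9.55364920e-01]]), 't': array([-0.38911004,  0.32645061,  0.63220895])} [np.float64(246.30341395991462), np.float64(69.95307020186038)]
[ 0.59345617 -0.21082783  0.254     ]
```

View pics/w1.png

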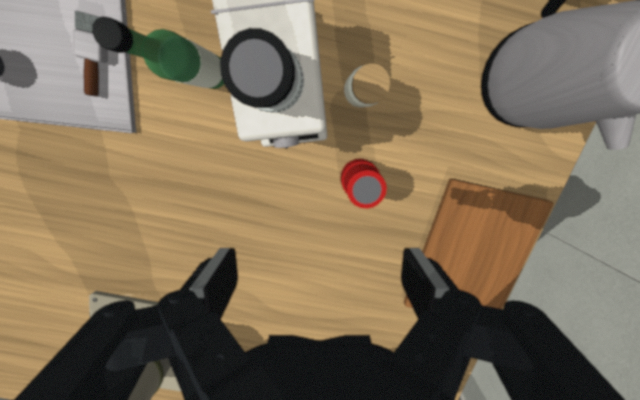

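The wrist view shows the lid at (257,68), the green bottle at (165,50) and the red decoy at (365,185). I'll fit the lid disc and the remaining poses.

```bash
cat > disc.py <<'E'
from h import *
def lid(im,c,x,y,z):
    m=(im.max(2)<60).astype(np.uint8)
    cs,h=cv2.findContours(m,cv2.RETR_CCOMP,cv2.CHAIN_APPROX_NONE)
    out=[]
    for q,hh in zip(cs,h[0]):
        if hh[3]>=0 and len(q)>20:
            e=cv2.fitEllipse(q)
            if np.hypot(e[0][0]-x,e[0][1]-y)<40: out.append((e,plane(c,*e[0],z)))
    return out
E
python3 - <<'E'
from disc import *
c=calibration("wrist")
print(lid(cv2.imread("pics/w1.png"),c,257,68,.254))
print(lid(cv2.imread("pics/scene0.png"),calibration("scene"),236,194,.254))
E
```

```text
[(((255.50009155273438, 67.55210876464844), (55.0626220703125, 61.089351654052734), 161.39280700683594), array([ 0.59942517, -0.20263219,  0.254     ]))]
[]
```

Call:
step_arm(rows=[11.6,-5.9,0.5,0,0,7,1,11.6,-5.9,0.5,0,0,14,1,11.6,-5.9,0.5,0,0,21,1,11.6,-5.9,0.5,0,0,28,1,11.6,-5.9,0.5,0,0,35,1,11.6,-5.9,0.5,0,0,42,1,11.6,-5.9,0.5,0,0,49,1,11.6,-5.9,0.5,0,0,55,1,11.6,-5.9,0.5,0,0,55,1,11.6,-5.9,0.5,0,0,55,1])

```text
time: 1.98
tcp_pos: [0.5969, -0.2062, 0.361]
orientation: [0.0, 0.933, -0.359, -0.0]
ft_force: [0.1, -0.3, -0.2]
gripper_width: 0.0855
gripper_force: 0.0
```

```bash
cat > st.py <<'E'
from h import *
from scipy.spatial.transform import Rotation as Ro
def st():
    s=observe();q=s["orientation"];R=Ro.from_quat([*q[1:],q[0]]).as_matrix()
    print("t",round(s["time"],2),"tcp",s["tcp_pos"].round(4),"j",s["joints"].round(2),"yaw",round(np.degrees(np.arctan2(R[1,0],R[0,0])),1),"F",s["ft_force"].round(1),"M",s["moment"].round(2),"w",round(s["gripper_width"],4),"g",round(s["gripper_force"],1))
    return s,R
def go(tgt,R,s): print("target",np.round(tgt,4),"tool cm",(R.T@(np.array(tgt)-s["tcp_pos"])*100).round(2))
E
python3 - <<'E'
from st import *;from disc import lid
s,R=st()
c=calibration("wrist");im=camera("wrist")[:,:,::-1].copy();cv2.imwrite("pics/w2.png",im)
p=proj(c,[.598,-.205,.254]);print(p)
for e,X in lid(im,c,*p,.254): print(e,X); go([X[0],X[1],.216],R,s)
E
```

```text
t 1.98 tcp [ 0.5969 -0.2062  0.361 ] j [ 0.5   0.34 -0.33  1.2   0.11  1.62 -2.12] yaw -42.1 F [ 0.1 -0.3 -0.2] M [-0.01 -0.01 -0.01] w 0.0855 g 0.0
[np.float64(317.9382006865625), np.float64(196.44228593925968)]
((327.1698303222656, 194.47821044921875), (48.01483154296875, 50.068382263183594), 83.18917083740234) [ 0.59370988 -0.21254977  0.254     ]
target [ 0.5937 -0.2125  0.216 ] tool cm [ 0.2   0.68 14.5 ]
```

Call:
step_arm(rows=[0.2,0.65,2,0,0,7,1,0.2,0.65,5,0,0,14,1,0.2,0.65,8,0,0,16,1,0.2,0.65,11,0,0,16,1,0.2,0.65,13,0,0,16,1,0.2,0.65,14.5,0,0,16,1,0.2,0.65,14.5,0,0,16,1,0.2,0.65,14.5,0,0,16,1])

```text
time: 2.7
tcp_pos: [0.5938, -0.2124, 0.2161]
orientation: [0.0, 0.874, -0.486, -0.001]
ft_force: [0.4, 0.0, 0.8]
gripper_width: 0.085
gripper_force: 0.0
```

Call:
step_arm(rows=[0,0,0,0,0,0,0.5,0,0,0,0,0,0,0.5,0,0,0,0,0,0,0.5,0,0,0,0,0,0,0.5,0,0,0,0,0,0,0.5,0,0,0,0,0,0,0.5])

```text
time: 3.2
tcp_pos: [0.5943, -0.2133, 0.2186]
orientation: [0.0, 0.873, -0.487, 0.001]
ft_force: [-3.3, -2.1, 6.2]
gripper_width: 0.0608
gripper_force: 65.7
```

Run:
```python
from st import *
st()
im=np.hstack([camera("scene")[150:290,150:330],camera("side")[90:230,250:430]])[:,:,::-1]
cv2.imwrite("pics/g1.png",cv2.resize(im,None,fx=2.2,fy=2.2,interpolation=cv2.INTER_CUBIC))
```

```text
t 3.2 tcp [ 0.5943 -0.2133  0.2186] j [ 0.5   0.37 -0.29  1.45  0.11  1.34 -2.39] yaw -58.3 F [-3.3 -2.1  6.2] M [-0.24  0.9   0.07] w 0.0608 g 65.7
```

View pics/g1.png

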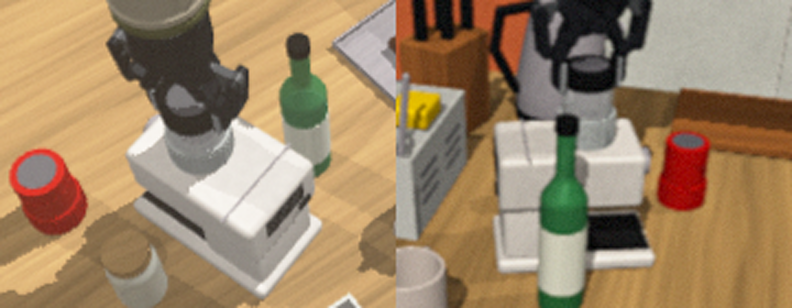

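The fingers hold the lid. I'll unscrew it in stages, rising with the thread.

Call:
step_arm(rows=[0,0,-0.1,0,0,-7,0.5,0,0,-0.15,0,0,-14,0.5,0,0,-0.2,0,0,-21,0.5,0,0,-0.22,0,0,-28,0.5,0,0,-0.24,0,0,-35,0.5,0,0,-0.26,0,0,-42,0.5,0,0,-0.28,0,0,-49,0.5,0,0,-0.3,0,0,-56,0.5,0,0,-0.32,0,0,-63,0.5,0,0,-0.34,0,0,-70,0.5,0,0,-0.36,0,0,-77,0.5,0,0,-0.38,0,0,-84,0.5])

```text
time: 4.3
tcp_pos: [0.5943, -0.2123, 0.2211]
orientation: [0.0, 0.974, 0.226, 0.0]
ft_force: [-1.1, 1.7, -1.6]
gripper_width: 0.0606
gripper_force: 65.1
```

```bash
python3 -c "
from st import *
st()"
```

```text
t 4.3 tcp [ 0.5943 -0.2123  0.2211] j [ 0.66  0.4  -0.51  1.44  0.2   1.36 -0.98] yaw 26.1 F [-1.1  1.7 -1.6] M [ 0.34  0.16 -0.01] w 0.0606 g 65.1
```

Call:
step_arm(rows=[0,0,-0.02,0,0,-7,0.5,0,0,-0.03,0,0,-14,0.5,0,0,-0.05,0,0,-21,0.5,0,0,-0.06,0,0,-28,0.5,0,0,-0.08,0,0,-35,0.5,0,0,-0.09,0,0,-42,0.5,0,0,-0.11,0,0,-49,0.5,0,0,-0.12,0,0,-56,0.5,0,0,-0.14,0,0,-63,0.5,0,0,-0.15,0,0,-70,0.5,0,0,-0.17,0,0,-77,0.5,0,0,-0.19,0,0,-84,0.5])

```text
time: 5.3
tcp_pos: [0.5931, -0.212, 0.2223]
orientation: [-0.001, 0.573, 0.82, -0.0]
ft_force: [-5.2, 1.5, -2.3]
gripper_width: 0.0612
gripper_force: 65.1
```

Call:
step_arm(rows=[0,0,-0.02,0,0,-7,0.5,0,0,-0.03,0,0,-14,0.5,0,0,-0.05,0,0,-21,0.5,0,0,-0.06,0,0,-28,0.5,0,0,-0.08,0,0,-35,0.5,0,0,-0.09,0,0,-42,0.5,0,0,-0.11,0,0,-49,0.5,0,0,-0.12,0,0,-56,0.5,0,0,-0.14,0,0,-63,0.5,0,0,-0.15,0,0,-70,0.5,0,0,-0.17,0,0,-77,0.5,0,0,-0.19,0,0,-84,0.5])

```text
time: 6.3
tcp_pos: [0.593, -0.2128, 0.2242]
orientation: [-0.001, -0.122, 0.993, -0.0]
ft_force: [-4.0, 1.1, -3.0]
gripper_width: 0.0613
gripper_force: 65.3
```

```bash
python3 -c "
from st import *
st()"
```

```text
t 6.3 tcp [ 0.593  -0.2128  0.2242] j [ 0.98  0.54 -1.01  1.41  0.45  1.44  1.79] yaw -166.0 F [-4.   1.1 -3. ] M [ 0.15  1.39 -0.12] w 0.0613 g 65.3
```

Call:
step_arm(rows=[0,0,-0.02,0,0,-7,0.5,0,0,-0.03,0,0,-14,0.5,0,0,-0.05,0,0,-21,0.5,0,0,-0.06,0,0,-28,0.5,0,0,-0.06,0,0,-28,0.5,0,0,-0.06,0,0,-28,1,0,0,-0.06,0,0,-28,1,0,0,-0.06,0,0,-28,1,0,0,-0.06,0,0,-28,1,0,0,-0.06,0,0,-28,1])

```text
time: 7.13
tcp_pos: [0.5944, -0.2122, 0.2249]
orientation: [0.0, -0.356, 0.935, -0.0]
ft_force: [0.1, -0.4, 0.4]
gripper_width: 0.0854
gripper_force: 0.0
```

```bash
python3 -c "
from st import *
st()"
```

```text
t 7.13 tcp [ 0.5944 -0.2122  0.2249] j [ 1.03  0.58 -1.1   1.41  0.51  1.46  2.24] yaw -138.3 F [ 0.1 -0.4  0.4] M [-0.01  0.03 -0.04] w 0.0854 g 0.0
```

Call:
step_arm(rows=[0,0,0,0,0,7,1,0,0,0,0,0,14,1,0,0,0,0,0,21,1,0,0,0,0,0,28,1,0,0,0,0,0,35,1,0,0,0,0,0,42,1,0,0,0,0,0,49,1,0,0,0,0,0,56,1,0,0,0,0,0,63,1,0,0,0,0,0,70,1,0,0,0,0,0,77,1,0,0,0,0,0,84,1])

```text
time: 8.13
tcp_pos: [0.5943, -0.2122, 0.2247]
orientation: [0.0, 0.364, 0.931, 0.0]
ft_force: [-0.2, -0.9, -0.5]
gripper_width: 0.0853
gripper_force: 0.0
```

Call:
step_arm(rows=[0,0,0,0,0,7,1,0,0,0,0,0,14,1,0,0,0,0,0,21,1,0,0,0,0,0,28,1,0,0,0,0,0,35,1,0,0,0,0,0,42,1,0,0,0,0,0,49,1,0,0,0,0,0,56,1,0,0,0,0,0,63,1,0,0,0,0,0,70,1,0,0,0,0,0,77,1,0,0,0,0,0,84,1])

```text
time: 9.13
tcp_pos: [0.5943, -0.2121, 0.2247]
orientation: [0.0, 0.894, 0.449, 0.0]
ft_force: [-0.2, 1.2, 0.6]
gripper_width: 0.0856
gripper_force: 0.0
```

Call:
step_arm(rows=[0,0,0,0,0,7,1,0,0,0,0,0,14,1,0,0,0,0,0,21,1,0,0,0,0,0,28,1,0,0,0,0,0,35,1,0,0,0,0,0,42,1,0,0,0,0,0,49,1,0,0,0,0,0,56,1,0,0,0,0,0,63,1,0,0,0,0,0,70,1,0,0,0,0,0,77,1,0,0,0,0,0,77,1])

```text
time: 10.13
tcp_pos: [0.5943, -0.2121, 0.2247]
orientation: [0.0, 0.979, -0.205, 0.0]
ft_force: [0.4, 0.8, 0.3]
gripper_width: 0.0856
gripper_force: 0.0
```

Call:
step_arm(rows=[0,0,0,0,0,0,0.5,0,0,0,0,0,0,0.5,0,0,0,0,0,0,0.5,0,0,0,0,0,0,0.5,0,0,0,0,0,0,0.5,0,0,0,0,0,0,0.5])

```text
time: 10.63
tcp_pos: [0.5943, -0.2124, 0.2249]
orientation: [0.0, 0.979, -0.202, 0.0]
ft_force: [-0.3, 0.4, 5.4]
gripper_width: 0.0607
gripper_force: 64.3
```

```bash
python3 -c "
from st import *
st()"
```

```text
t 10.63 tcp [ 0.5943 -0.2124  0.2249] j [ 0.56  0.37 -0.38  1.44  0.14  1.36 -1.8 ] yaw -23.3 F [-0.3  0.4  5.4] M [ 0.07 -0.   -0.03] w 0.0607 g 64.3
```

Call:
step_arm(rows=[0,0,-0.02,0,0,-7,0.5,0,0,-0.03,0,0,-14,0.5,0,0,-0.05,0,0,-21,0.5,0,0,-0.06,0,0,-28,0.5,0,0,-0.08,0,0,-35,0.5,0,0,-0.09,0,0,-42,0.5,0,0,-0.11,0,0,-49,0.5,0,0,-0.12,0,0,-56,0.5,0,0,-0.14,0,0,-63,0.5,0,0,-0.15,0,0,-70,0.5,0,0,-0.17,0,0,-77,0.5,0,0,-0.19,0,0,-84,0.5])

```text
time: 11.63
tcp_pos: [0.5937, -0.2116, 0.2267]
orientation: [-0.001, 0.861, 0.508, -0.0]
ft_force: [-3.1, 2.5, 3.8]
gripper_width: 0.0606
gripper_force: 64.8
```

Call:
step_arm(rows=[0,0,-0.02,0,0,-7,0.5,0,0,-0.03,0,0,-14,0.5,0,0,-0.05,0,0,-21,0.5,0,0,-0.06,0,0,-28,0.5,0,0,-0.08,0,0,-35,0.5,0,0,-0.09,0,0,-42,0.5,0,0,-0.11,0,0,-49,0.5,0,0,-0.12,0,0,-56,0.5,0,0,-0.14,0,0,-63,0.5,0,0,-0.15,0,0,-70,0.5,0,0,-0.17,0,0,-77,0.5,0,0,-0.19,0,0,-84,0.5])

```text
time: 12.63
tcp_pos: [0.5932, -0.2125, 0.2285]
orientation: [-0.001, 0.3, 0.954, -0.0]
ft_force: [-5.6, 1.4, 6.6]
gripper_width: 0.0607
gripper_force: 65.2
```

Call:
step_arm(rows=[0,0,-0.02,0,0,-7,0.5,0,0,-0.03,0,0,-14,0.5,0,0,-0.05,0,0,-21,0.5,0,0,-0.06,0,0,-28,0.5,0,0,-0.08,0,0,-35,0.5,0,0,-0.09,0,0,-42,0.5,0,0,-0.11,0,0,-49,0.5,0,0,-0.12,0,0,-56,0.5,0,0,-0.14,0,0,-63,0.5,0,0,-0.15,0,0,-70,0.5,0,0,-0.15,0,0,-70,0.5])

```text
time: 13.55
tcp_pos: [0.5936, -0.213, 0.2301]
orientation: [-0.001, -0.302, 0.953, -0.0]
ft_force: [-4.1, -1.0, 6.7]
gripper_width: 0.0607
gripper_force: 65.3
```

```bash
python3 -c "
from st import *
st()"
```

```text
t 13.55 tcp [ 0.5936 -0.213   0.2301] j [ 1.01  0.56 -1.07  1.4   0.49  1.46  2.14] yaw -144.8 F [-4.1 -1.   6.7] M [-0.4   1.01  0.12] w 0.0607 g 65.3
```

518° turned. Now a gentle trial lift.

Call:
step_arm(rows=[0,0,-0.1,0,0,0,0.5,0,0,-0.2,0,0,0,0.5,0,0,-0.3,0,0,0,0.5,0,0,-0.4,0,0,0,0.5,0,0,-0.5,0,0,0,0.5,0,0,-0.6,0,0,0,0.5])

```text
time: 14.05
tcp_pos: [0.5937, -0.2125, 0.2356]
orientation: [-0.001, -0.298, 0.955, 0.0]
ft_force: [-4.1, -1.3, -2.7]
gripper_width: 0.0605
gripper_force: 65.3
```

It's free, with only the weight on the wrist. I'll lift it to clear the bottle.

Call:
step_arm(rows=[0,0,-0.7,0,0,0,0.5,0,0,-1.5,0,0,0,0.5,0,0,-2.5,0,0,0,0.5,0,0,-3.5,0,0,0,0.5,0,0,-5,0,0,0,0.5,0,0,-6.5,0,0,0,0.5,0,0,-8,0,0,0,0.5,0,0,-9.5,0,0,0,0.5,0,0,-11,0,0,0,0.5,0,0,-12,0,0,0,0.5,0,0,-12,0,0,0,0.5])

```text
time: 14.97
tcp_pos: [0.595, -0.2117, 0.359]
orientation: [0.002, -0.299, 0.954, -0.001]
ft_force: [-0.2, -0.5, -0.4]
gripper_width: 0.0608
gripper_force: 65.3
```

Run:
```python
from st import *
s,R=st()
go([.505,.185,s["tcp_pos"][2]],R,s)
im=np.hstack([camera("scene")[100:290,170:350],camera("side")[60:250,250:430]])[:,:,::-1]
cv2.imwrite("pics/g2.png",cv2.resize(im,None,fx=2.2,fy=2.2,interpolation=cv2.INTER_CUBIC))
```

```text
t 14.97 tcp [ 0.595  -0.2117  0.359 ] j [ 0.97  0.51 -1.09  1.18  0.45  1.69  2.17] yaw -145.3 F [-0.2 -0.5 -0.4] M [-0.   -0.09  0.06] w 0.0608 g 65.3
target [0.505 0.185 0.359] tool cm [-15.2   37.73  -0.06]
```

View pics/g2.png

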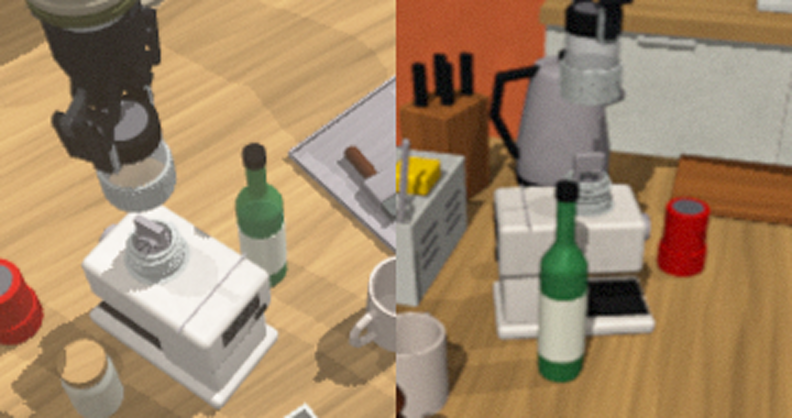

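The hopper hangs upright at left panel (140,165), and the burr carrier with its upright handle stays in the neck at left panel (155,240). Now I'll carry the hopper over to the tray.

Call:
step_arm(rows=[-0.7,1.7,0,0,0,0,0.5,-2,5,0,0,0,0,0.5,-3.4,8.4,0,0,0,0,0.5,-4.8,12,0,0,0,0,0.5,-6.3,15.6,0,0,0,0,0.5,-7.8,19.4,0,0,0,0,0.5,-9.4,23.3,0,0,0,0,0.5,-10.9,27,0,0,0,0,0.5,-12.4,30.8,0,0,0,0,0.5,-13.8,34.2,0,0,0,0,0.5,-14.9,36.8,0,0,0,0,0.5,-15.2,37.7,0,0,0,0,0.5])

```text
time: 16.07
tcp_pos: [0.5019, 0.189, 0.3553]
orientation: [-0.0, -0.301, 0.953, 0.0]
ft_force: [-0.3, 0.1, -0.6]
gripper_width: 0.0607
gripper_force: 65.4
```

Run:
```python
from st import *
s,R=st()
go([.505,.185,.0705],R,s)
```

```text
t 16.07 tcp [0.5019 0.189  0.3553] j [ 0.58  0.3  -1.26  1.44  0.29  1.61  1.53] yaw -144.9 F [-0.3  0.1 -0.6] M [ 0.09 -0.01  0.01] w 0.0607 g 65.4
target [0.505  0.185  0.0705] tool cm [-0.03 -0.53 28.48]
```

Call:
step_arm(rows=[0,-0.2,2,0,0,0,0.5,0,-0.4,5,0,0,0,0.5,0,-0.5,8,0,0,0,0.5,0,-0.5,11,0,0,0,0.5,0,-0.5,14,0,0,0,0.5,0,-0.5,17,0,0,0,0.5,0,-0.5,20,0,0,0,0.5,0,-0.5,22.5,0,0,0,0.5,0,-0.5,24.5,0,0,0,0.5,0,-0.5,26,0,0,0,0.5,0,-0.5,27,0,0,0,0.5,0,-0.5,27.5,0,0,0,0.5])

```text
time: 17.07
tcp_pos: [0.5068, 0.1795, 0.0795]
orientation: [-0.001, -0.298, 0.955, 0.0]
ft_force: [-0.8, 0.4, -1.1]
gripper_width: 0.0598
gripper_force: 65.4
```

Call:
step_arm(rows=[0,0,0.2,0,0,0,0.5,0,0,0.4,0,0,0,0.5,0,0,0.6,0,0,0,0.5,0,0,0.8,0,0,0,0.5,0,0,1.0,0,0,0,0.5,0,0,1.1,0,0,0,0.5,0,0,1.2,0,0,0,0.5,0,0,1.3,0,0,0,0.5])

```text
time: 17.73
tcp_pos: [0.5073, 0.18, 0.0679]
orientation: [0.0, -0.298, 0.954, -0.0]
ft_force: [-0.5, 0.3, -1.9]
gripper_width: 0.0606
gripper_force: 65.4
```

Call:
step_arm(rows=[0,0,0.1,0,0,0,0.5,0,0,0.2,0,0,0,0.5,0,0,0.3,0,0,0,0.5,0,0,0.4,0,0,0,0.5,0,0,0.5,0,0,0,0.5])

```text
time: 18.15
tcp_pos: [0.5076, 0.1804, 0.0648]
orientation: [0.0, -0.298, 0.954, -0.001]
ft_force: [-14.3, -7.4, 37.6]
gripper_width: 0.0606
gripper_force: 69.0
```

It's in contact at 38 N. I'll ease off a little, then open.

Call:
step_arm(rows=[0,0,-0.08,0,0,0,0.5,0,0,-0.15,0,0,0,0.5,0,0,-0.15,0,0,0,0.5,0,0,-0.15,0,0,0,0.5])

```text
time: 18.48
tcp_pos: [0.5074, 0.1802, 0.0649]
orientation: [0.0, -0.298, 0.954, -0.0]
ft_force: [-2.7, -1.8, 9.2]
gripper_width: 0.0608
gripper_force: 66.2
```

Call:
step_arm(rows=[0,0,0,0,0,0,0.8,0,0,0,0,0,0,1,0,0,0,0,0,0,1,0,0,0,0,0,0,1,0,0,0,0,0,0,1,0,0,-0.5,0,0,0,1,0,0,-2,0,0,0,1,0,0,-4,0,0,0,1,0,0,-8,0,0,0,1,0,0,-12,0,0,0,1,0,0,-16,0,0,0,1,0,0,-20,0,0,0,1])

```text
time: 19.48
tcp_pos: [0.5065, 0.1805, 0.2676]
orientation: [0.0, -0.299, 0.954, -0.0]
ft_force: [0.7, 0.1, 1.2]
gripper_width: 0.0857
gripper_force: 0.0
```

Run:
```python
from st import *;from disc import lid
s,R=st()
c=calibration("wrist");im=camera("wrist")[:,:,::-1].copy();cv2.imwrite("pics/w3.png",im)
print(proj(c,[.507,.18,.098]),[ (e,X) for e,X in lid(im,c,*proj(c,[.507,.18,.098]),.098)])
go([.592,-.213,.36],R,s)
```

```text
t 19.48 tcp [0.5065 0.1805 0.2676] j [ 0.6   0.34 -1.24  1.59  0.32  1.44  1.51] yaw -145.2 F [0.7 0.1 1.2] M [-0.02 -0.05 -0.02] w 0.0857 g 0.0
[np.float64(318.3894025575522), np.float64(179.89190660729608)] [(((318.73345947265625, 180.81275939941406), (39.84668731689453, 40.87213897705078), 98.60665130615234), array([0.50765893, 0.18093017, 0.098     ]))]
target [ 0.592 -0.213  0.36 ] tool cm [ 15.42 -37.2   -9.24]
```

View pics/w3.png

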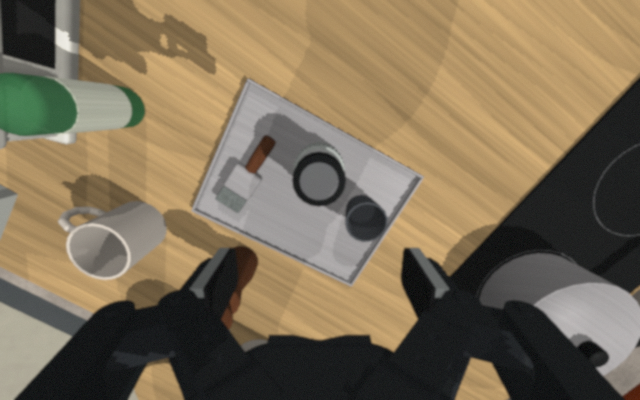

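The hopper stands upright on the tray at wrist pixel (319,181). The brush, cup and mill haven't moved. Now back to the burr carrier, turning the tool towards the handle's rough direction on the way.

Call:
step_arm(rows=[0,0,-4,0,0,3,1,0,0,-8,0,0,7,1,1.5,-3.7,-9.2,0,0,14,1,3,-7.4,-9.2,0,0,21,1,4.6,-11.2,-9.2,0,0,28,1,6.2,-15,-9.2,0,0,35,1,7.7,-18.7,-9.2,0,0,35,1,9.2,-22.4,-9.2,0,0,35,1,10.8,-26,-9.2,0,0,35,1,12.3,-29.8,-9.2,0,0,35,1,13.9,-33.5,-9.2,0,0,35,1,15.4,-37.2,-9.2,0,0,35,1])

```text
time: 20.53
tcp_pos: [0.5922, -0.2153, 0.3578]
orientation: [0.001, 0.002, 1.0, -0.0]
ft_force: [0.2, 0.2, 0.1]
gripper_width: 0.0856
gripper_force: 0.0
```

Call:
step_arm(rows=[0,0,0,0,0,0,1,0,0,0,0,0,0,1])

```text
time: 20.7
tcp_pos: [0.5922, -0.216, 0.3565]
orientation: [0.0, 0.004, 1.0, 0.001]
ft_force: [0.0, 1.2, 0.2]
gripper_width: 0.0855
gripper_force: 0.0
```

Run:
```python
from st import *
s,R=st()
c=calibration("wrist");im=camera("wrist")[:,:,::-1].copy();cv2.imwrite("pics/w4.png",im)
p=proj(c,[.593,-.212,.225]);print(p)
x,y=int(p[0]),int(p[1]);y0=max(y-50,0);x0=x-65
print("crop",x0,y0)
cv2.imwrite("pics/w4c.png",cv2.resize(im[y0:y0+100,x0:x0+130],None,fx=6,fy=6,interpolation=cv2.INTER_CUBIC))
```

```text
t 20.7 tcp [ 0.5922 -0.216   0.3565] j [ 0.92  0.47 -0.97  1.18  0.38  1.67  1.61] yaw 179.5 F [0.  1.2 0.2] M [0.05 0.03 0.  ] w 0.0855 g 0.0
[np.float64(322.33505144270435), np.float64(189.78668697245487)]
crop 257 139
```

View pics/w4c.png

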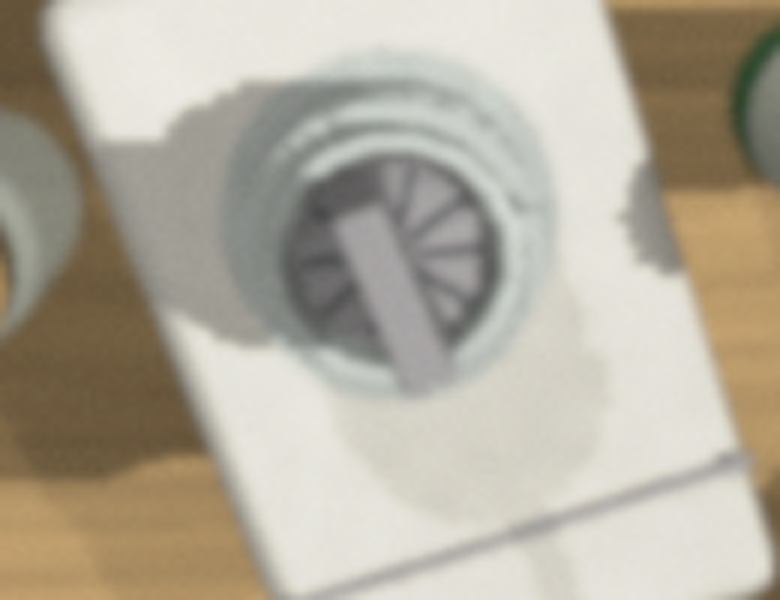

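The bar's top face runs from crop (358,215) to (428,385), centred at about (393,300), and sits upright in the bore.

Run:
```python
from st import *
s,R=st();c=calibration("wrist")
P=[plane(c,257+(a+.5)/6-.5,139+(b+.5)/6-.5,.225) for a,b in((358,215),(428,385))]
m=(P[0]+P[1])/2;d=P[1]-P[0];print(P,np.linalg.norm(d))
a=np.degrees(np.arctan2(d[1],d[0]));print("bar angle",a)
t=R.T@d;print("tool rz deg",np.degrees(np.arctan2(t[1],t[0])))
go([m[0],m[1],.195],R,s)
```

```text
t 20.75 tcp [ 0.5924 -0.2135  0.3571] j [ 0.92  0.46 -0.97  1.19  0.38  1.67  1.6 ] yaw 179.7 F [0.1 1.2 0.4] M [-0.01 -0.02  0.05] w 0.0857 g 0.0
[array([ 0.57758321, -0.21551372,  0.225     ]), array([ 0.60716938, -0.20388612,  0.225     ])] 0.031789031801685005
bar angle 21.455216783080655
tool rz deg 158.23271601601
target [ 0.5924 -0.2097  0.195 ] tool cm [1.000e-02 3.600e-01 1.621e+01]
```

Call:
step_arm(rows=[0,0.1,0,0,0,-7,1,0,0.1,2,0,0,-14,1,0,0.1,5,0,0,-21.5,1,0,0.1,8,0,0,-21.5,1,0,0.1,11,0,0,-21.5,1,0,0.1,13,0,0,-21.5,0.6,0,0.1,14.5,0,0,-21.5,0.5,0,0.1,15.3,0,0,-21.5,0.5,0,0.1,15.6,0,0,-21.5,0.5,0,0.1,15.6,0,0,-21.5,0.5])

```text
time: 21.58
tcp_pos: [0.5926, -0.2116, 0.201]
orientation: [0.0, -0.185, 0.983, -0.0]
ft_force: [-0.5, -0.3, 0.4]
gripper_width: 0.0426
gripper_force: 0.0
```

Run:
```python
from st import *
s,R=st();go([.5928,-.2122,.201],R,s)
im=np.hstack([camera("wrist")[60:260,220:420],camera("side")[90:190,290:390].repeat(2,0).repeat(2,1)])[:,:,::-1]
cv2.imwrite("pics/g3.png",cv2.resize(im,None,fx=2,fy=2,interpolation=cv2.INTER_CUBIC))
```

```text
t 21.58 tcp [ 0.5926 -0.2116  0.201 ] j [ 0.99  0.55 -1.01  1.45  0.47  1.39  1.91] yaw -158.7 F [-0.5 -0.3  0.4] M [ 0.02 -0.03  0.02] w 0.0426 g 0.0
target [ 0.5928 -0.2122  0.201 ] tool cm [-0.   -0.06  0.  ]
```

View pics/g3.png

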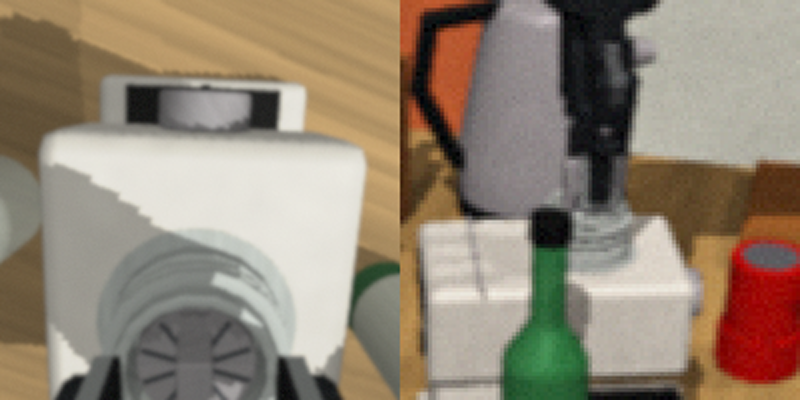

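The handle is centred between the fingers, with the bar at left panel (192,360). Closing.

Call:
step_arm(rows=[0,0,0,0,0,0,0,0,0,0,0,0,0,0,0,0,0,0,0,0,0,0,0,0,0,0,0,0,0,0,0,0,0,0,0,0,0,0,0,0,0,0,0,0,0,0,0,0,0])

```text
time: 22.27
tcp_pos: [0.5928, -0.2126, 0.2012]
orientation: [0.001, -0.184, 0.983, -0.0]
ft_force: [-0.5, 1.2, 6.2]
gripper_width: 0.0079
gripper_force: 59.7
```

Call:
step_arm(rows=[0,0,-0.5,0,0,0,0,0,0,-1.2,0,0,0,0,0,0,-2,0,0,0,0,0,0,-3,0,0,0,0,0,0,-4.5,0,0,0,0,0,0,-6,0,0,0,0,0,0,-8,0,0,0,0,0,0,-10,0,0,0,0,0,0,-12,0,0,0,0,0,0,-13,0,0,0,0,0,0,-13,0,0,0,0])

```text
time: 23.18
tcp_pos: [0.5933, -0.2122, 0.3332]
orientation: [0.002, -0.184, 0.983, -0.001]
ft_force: [-0.4, 0.2, -1.1]
gripper_width: 0.008
gripper_force: 58.8
```

Run:
```python
from st import *
s,R=st();go([.605,.205,s["tcp_pos"][2]],R,s)
im=np.hstack([camera("scene")[100:290,170:350],camera("side")[60:250,250:430]])[:,:,::-1]
cv2.imwrite("pics/g4.png",cv2.resize(im,None,fx=2.2,fy=2.2,interpolation=cv2.INTER_CUBIC))
```

```text
t 23.18 tcp [ 0.5933 -0.2122  0.3332] j [ 0.96  0.49 -1.04  1.24  0.42  1.63  1.95] yaw -158.8 F [-0.4  0.2 -1.1] M [ 0.02 -0.08  0.01] w 0.008 g 58.8
target [0.605  0.205  0.3332] tool cm [-16.19  38.47  -0.04]
```

View pics/g4.png

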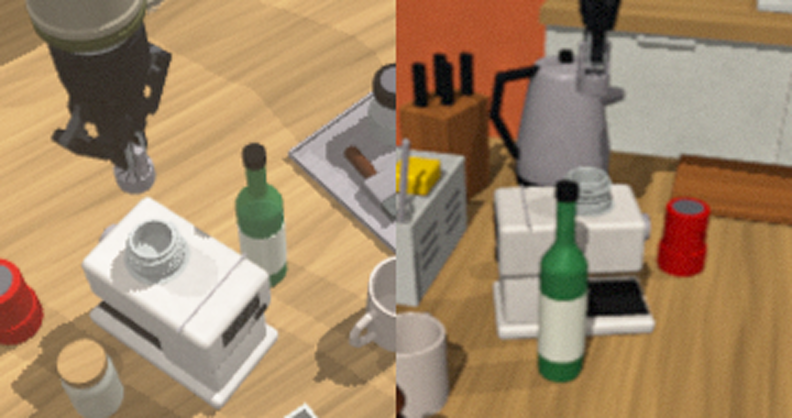

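The carrier hangs upright from the gripper at left panel (135,170), and the neck is empty. Now I'll carry it to the free spot on the tray.

Call:
step_arm(rows=[-0.7,1.8,0,0,0,0,0,-2,5,0,0,0,0,0,-3.4,8.5,0,0,0,0,0,-4.9,12.2,0,0,0,0,0,-6.4,16,0,0,0,0,0,-8,20,0,0,0,0,0,-9.6,24,0,0,0,0,0,-11.2,28,0,0,0,0,0,-12.8,32,0,0,0,0,0,-14.3,35.6,0,0,0,0,0,-15.4,38.4,0,0,0,0,0,-15.8,39.4,0,0,0,0,0])

```text
time: 24.28
tcp_pos: [0.5947, 0.2181, 0.3287]
orientation: [-0.001, -0.188, 0.982, 0.001]
ft_force: [-0.1, -0.2, -1.5]
gripper_width: 0.0078
gripper_force: 58.7
```

Run:
```python
from st import *
s,R=st();go([.598,.212,.044],R,s)
```

```text
t 24.28 tcp [0.5947 0.2181 0.3287] j [ 0.28  0.52 -1.09  1.23  0.46  1.64  1.24] yaw -158.4 F [-0.1 -0.2 -1.5] M [ 0.04  0.04 -0.06] w 0.0078 g 58.7
target [0.598 0.212 0.044] tool cm [-0.14 -0.75 28.46]
```

Call:
step_arm(rows=[0,-0.2,2,0,0,0,0,0,-0.2,5,0,0,0,0,0,-0.2,8,0,0,0,0,0,-0.2,11,0,0,0,0,0,-0.2,14,0,0,0,0,0,-0.2,17,0,0,0,0,0,-0.2,20,0,0,0,0,0,-0.2,22.5,0,0,0,0,0,-0.2,24.5,0,0,0,0,0,-0.2,26,0,0,0,0,0,-0.2,27,0,0,0,0,0,-0.2,27.5,0,0,0,0])

```text
time: 25.28
tcp_pos: [0.5973, 0.2096, 0.0536]
orientation: [-0.001, -0.184, 0.983, -0.0]
ft_force: [0.4, -0.4, -0.3]
gripper_width: 0.0076
gripper_force: 58.8
```

Call:
step_arm(rows=[0,0,0.2,0,0,0,0,0,0,0.4,0,0,0,0,0,0,0.6,0,0,0,0,0,0,0.8,0,0,0,0,0,0,1,0,0,0,0,0,0,1,0,0,0,0])

```text
time: 25.78
tcp_pos: [0.598, 0.21, 0.0453]
orientation: [0.0, -0.184, 0.983, -0.0]
ft_force: [-0.4, -0.5, -1.5]
gripper_width: 0.0076
gripper_force: 58.8
```

Contact is expected near TCP z = 0.034.

Call:
step_arm(rows=[0,0,0.2,0,0,0,0,0,0,0.4,0,0,0,0,0,0,0.6,0,0,0,0,0,0,0.7,0,0,0,0,0,0,0.8,0,0,0,0,0,0,0.9,0,0,0,0,0,0,0.9,0,0,0,0])

```text
time: 26.37
tcp_pos: [0.5979, 0.2101, 0.0361]
orientation: [-0.0, -0.184, 0.983, -0.0]
ft_force: [0.1, -0.3, -1.2]
gripper_width: 0.0076
gripper_force: 58.8
```

Call:
step_arm(rows=[0,0,0.1,0,0,0,0,0,0,0.2,0,0,0,0,0,0,0.2,0,0,0,0])

```text
time: 26.62
tcp_pos: [0.598, 0.2101, 0.0343]
orientation: [0.0, -0.184, 0.983, -0.0]
ft_force: [0.4, 0.0, -0.9]
gripper_width: 0.0079
gripper_force: 59.0
```

Call:
step_arm(rows=[0,0,0.05,0,0,0,0,0,0,0.1,0,0,0,0,0,0,0.1,0,0,0,0])

```text
time: 26.87
tcp_pos: [0.598, 0.2102, 0.0342]
orientation: [0.0, -0.184, 0.983, -0.0]
ft_force: [-2.9, -1.3, 7.2]
gripper_width: 0.0079
gripper_force: 60.1
```

It's in contact at 7 N. Releasing and backing off upward.

Call:
step_arm(rows=[0,0,0,0,0,0,0.2,0,0,0,0,0,0,0.4,0,0,0,0,0,0,0.4,0,0,0,0,0,0,0.4,0,0,0,0,0,0,0.4,0,0,-0.5,0,0,0,0.4,0,0,-2,0,0,0,0.4,0,0,-4,0,0,0,0.4,0,0,-8,0,0,0,0.4,0,0,-12,0,0,0,0.4,0,0,-16,0,0,0,0.4,0,0,-20,0,0,0,0.4])

```text
time: 27.87
tcp_pos: [0.5974, 0.2104, 0.2368]
orientation: [0.001, -0.184, 0.983, 0.0]
ft_force: [1.3, -0.0, -0.0]
gripper_width: 0.034
gripper_force: 0.0
```

Call:
step_arm(rows=[0,0,0,0,0,0,0.4,0,0,0,0,0,0,0.4,0,0,0,0,0,0,0.4,0,0,0,0,0,0,0.4])

```text
time: 28.2
tcp_pos: [0.5975, 0.2097, 0.2324]
orientation: [-0.001, -0.184, 0.983, -0.0]
ft_force: [0.8, 0.2, 0.3]
gripper_width: 0.0341
gripper_force: 0.0
```

Run:
```python
from st import *;from disc import lid
s,R=st();c=calibration("wrist");k=calibration("scene")
w=camera("wrist")[:,:,::-1].copy();im=camera("scene")[:,:,::-1].copy();cv2.imwrite("pics/w5.png",w);cv2.imwrite("pics/s5.png",im)
print("lid",[X for e,X in lid(w,c,*proj(c,[.507,.18,.098]),.098)])
# change in the scene image: what differs from the first one, around the tray
d=cv2.absdiff(im,cv2.imread("pics/scene0.png")).max(2)>40
n,l,a,ce=cv2.connectedComponentsWithStats(d.astype(np.uint8))
for i in range(1,n):
    if a[i,4]>25: print(a[i],ce[i].round(0))
for X in ([.598,.21,.004],[.598,.21,.058],[.5077,.181,.004],[.5077,.181,.098]): print(np.round(proj(k,X)),np.round(proj(c,X)))
p=proj(c,[.598,.21,.058]);x,y=map(int,p);g=cv2.cvtColor(w,cv2.COLOR_BGR2GRAY)[y-18:y+19:2,x-26:x+27:2]
for r in g: print(*r)
```

```text
t 28.2 tcp [0.5975 0.2097 0.2324] j [ 0.32  0.56 -1.06  1.39  0.49  1.47  1.22] yaw -158.8 F [0.8 0.2 0.3] M [ 0.01  0.03 -0.02] w 0.0341 g 0.0
lid [array([0.50779393, 0.18119315, 0.098     ])]
[175   0  22   7  54] [186.   3.]
[189   1  21  29 191] [198.  13.]
[210   0  24  55 540] [223.  24.]
[ 331    0   96   66 2808] [394.  27.]
[160   7  11  15  52] [165.  15.]
[165  22  14  27 149] [172.  34.]
[204  37  17  10  60] [212.  43.]
[372  83  26  42 601] [384. 105.]
[156  88  16   7  31] [164.  91.]
[122  99  24  16  77] [133. 105.]
[  0 106  15  33 264] [  6. 122.]
[173 115  19  11  44] [183. 121.]
[    0   116   181   146 11648] [ 81. 195.]
[318 128  44  47 986] [343. 153.]
[359 160  24  23 267] [372. 172.]
[ 211  183   76   46 1341] [243. 206.]
[293 198  36  39 502] [309. 212.]
[227 224  24  12  72] [238. 230.]
[163 230  53  39 567] [190. 247.]
[196 254  21  14 171] [205. 260.]
[165 278  22  25 280] [174. 290.]
[375. 172.] [319. 170.]
[377. 161.] [319. 180.]
[348. 157.] [323.  95.]
[350. 136.] [325.  89.]
104 103 104 103 102 101 103 103 98 89 90 97 92 82 88 109 141 132 126 151 165
[... 1225 characters left out ...]
 172 182 168 155 160 163 164 166 167 167 166 164 165
166 165 166 164 165 165 165 165 167 167 166 160 150 164 176 183 169 162 161 163 160 160 159 161 163 163 165
167 166 168 168 168 167 165 164 163 165 165 159 151 168 177 183 172 164 163 164 162 163 162 159 159 158 163
168 169 166 166 166 167 167 166 166 165 164 159 151 174 175 181 172 166 169 167 164 163 164 164 162 161 161
168 167 166 167 168 166 166 164 165 166 166 162 156 167 169 173 166 163 164 166 167 166 168 166 166 162 162
168 169 168 168 169 167 167 168 166 166 166 166 162 163 167 166 165 165 166 165 163 164 165 164 167 167 166
166 167 168 165 167 168 169 169 168 169 167 169 166 166 165 164 165 165 167 164 165 164 165 163 164 164 164
```

The wrist image shows the handle bar squarely upright over the drum at (319,180), and the hopper lid is where I left it, so both are standing. Handing in.

```bash
python3 -c "
from workcell import *
print(close_job())"
```

```text
the job is handed in; nothing more can be done
None
```

I unscrewed the hopper and stood it on the tray, then stood the burr carrier beside it; both looked upright in the last wrist image. I handed the job in at about 28 s of the 72 s allowed; `close_job()` gave no verdict.

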